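Return a half-used lotion cartridge to the sloped rack, filled end low

ROBOT

A 6-joint arm with a two-finger parallel gripper is mounted at the origin on the work surface. World frame = base frame: x ahead of the robot, y to its left, z up, the work surface at z = 0. Lengths are in mm, angles in degrees, forces in N, time in s.
With the tool pointing down it reaches from about 300 to 850 mm from the base axis. Payload 4.2 kg.
Tool frame: the origin (TCP) lies midway between the tips of the shut fingers; the grasp point (between the pads) lies 19 mm behind it (env.grasp_offset is the distance from the TCP to the grasp point, in mm); z points along the fingers, y is the line along which they close (so a half turn about z gives the same grasp; the last joint's range is limited). The gripper opens to 91 mm and grips with 3 to 60 N. Pads are 32 mm wide; open, the fingers measure 118 mm over their backs; the gripper's body (76 mm by 178 mm) begins 60 mm behind the grasp point.
Start: joints at [-70.531, 18.312, 89.639, -0, 72.044, -1.146], TCP at [202.454, -538.197, 213.976] pointing down, gripper open.
Joint ranges: [-177.97, 177.97], [-48.28, 115.42], [12.27, 149.76], [-77.06, 257.06], [2.81, 150.46], [-146.56, 146.56]. Speed limits (degrees/s): [147.25, 147.25, 180, 180, 180, 180].

INTERFACE

Orientations are given as [roll, pitch, yaw] about the fixed x, y, z axes, in that order (R = Rz(yaw) Ry(pitch) Rx(roll)).
In Python, from workcell import env, optics gives the robot as it stands. The module is installed in compiled form; this text tells all that it offers.
- The arm moves only by the tool send_rows, never from a script. Its argument "targets" is a list that holds one entry, the list of rows, each a list of 7 numbers: the turn, a rotation vector about the world's x, y, z scaled (see below), then the shift along the world's x, y, z scaled (see below), then the closure, from -1 (fully open) to 1 (shut). In form: [[[rx, ry, rz, x, y, z, gripper], ...]]. A call has 1 to 12 rows; each row shifts and turns the commanded pose from where the row before left it; what a row does not reach is not made up. The controller multiplies each number of a shift by 0.2 m and each number of a turn by pi/2 rad. A row lasts 1/10 s, in which the tool goes at most 50 mm and 8.59 degrees, less where a joint would pass 70% of its speed; a pose out of reach is approached as far as the arm can. A call with a number of a shift or a turn outside -1 to 1 is refused whole. A call with a gripper value outside its range is refused whole. The fingers move at their own pace and stop on an object; "grip_force" is the grip in N (left out, the last holds). Time passes only in rows, so rows that do not move let the fingers close. It gives the time, the measured TCP pose, the force, the opening and the grip force at its end, in the units of the state.
- env.state(): the state, without advancing time (a new reading comes with each control period).
- optics.grab_frame(name): name is "side" or "top" or "wrist"; returns (picture, depth): 420x560x3 uint8, red, green, blue; 420x560 float32, mm along the optical axis (not along the pixel's ray), 0 where there is no reading.
- optics.camera_info(name): a dict with "camera_matrix" (3x3 intrinsics, pixels), "R" (3x3) and "t" (3): a world point X has camera coordinates R X + t; the wrist camera has in their place "mount" (4x4, takes a point from camera to tool coordinates, whose origin is the TCP and whose axes are the flange's). Camera axes: x right, y down, z forward; pixel columns grow to the right and rows downward; lengths in mm; the calibration is good to about 2 mm. A picture is of the moment at which its call begins: read the wrist's pose just before it. camera_info takes no time and is no camera call.
- env.job_done(): hands the job in; it is judged then, once.
Trained networks look in the newest picture that a camera, given by its name, has taken for a name from the list of things; names that differ only in an ending like _2 or _b are one class to them, and where a whole thing is asked for, a point or a joint stands for the part that bears it (a point fixed in the world has none). Each returns a list of dicts, best first, with "conf" (0 to 1); they miss things now and then, are a little off and sometimes report something else, mostly with a low value. They report only what shows in the picture. A call takes as long as a camera call. They do not tell look-alikes from the thing itself.
- optics.silhouettes(camera, name): "mask" (420x560 bool, what is visible of it) and "at" ([column, row] in pixels, amid what is visible of it).
- optics.place_of(camera, name): "at" ([column, row] in pixels: a listed point, or the origin of a listed thing).
The state is a dict: "time_s": time; "qpos": joint angles; "qvel": joint speeds; "effort": joint torques, N m; "ee_pos": TCP position; "ee_rot": TCP orientation; "force": force on the tool from outside, world axes, zero at the start; "torque": the same for the moment, N m; "gripper_width": finger opening in mm; "gripper_force": force on a finger pad.
Only numpy, scipy, OpenCV 4.12 (cv2) and the standard library are available. Lean on these libraries where they do the work, as an engineer would, in place of code of your own. Each camera call takes 0.05 s, during which the arm holds its last target. There are 200 camera calls.

TASK

Pick up the half-used teal lotion cartridge from the bench and put it back in the free place of the sloped rack, fully down on both rests and flush in line with its neighbours, with its filled, heavy end at the low end of the rack; the case is opaque, so feel which end is heavy when you lift it. Set it in gently without dropping it, shifting or unseating the packed neighbours, or disturbing the beaker, bottle and jar.

Things in the scene. Friction and masses are not known exactly. Their poses are not given: they have to be found in the camera images.
- cartridge: Teal rigid closed case lying on the bench, 130 mm long (x), 44 wide (y), 45 high; blue band near each end. Black grip rib on the middle of its top: 50 mm along x, 14 along y, from 45 to 75 mm above the underside. Origin: centre of underside, z up. 0.35 to 0.46 kg; the centre of mass lies 20 to 30 mm from the middle, towards +x or -x, different each time; the ends look alike.
- free_place: Free place in the rack, seen as orange floor between two neighbours; any of the three inner places. Origin: where the centre of the cartridge's underside must lie, on the plane of the rests' tops. x points uphill along the slope, y across the row, z square to the slope. The gap between the neighbours is 45.5 to 48.5 mm wide, not always centred; pitch of places 45.5 mm.
- rack: Fixed aluminium rack, 150 mm long (x), 244 wide (y, the row of five). Origin: centre of underside, z up, x to the high end. Rest plane slopes 0.25 rad about y and is 45 mm over the bench at the middle; floor 10 mm lower. Low (-x) end: a stop, face 68 mm from the middle along the slope, 24 mm high; such walls also end the row; the high end is open.
- low_rest: Blue cross bar, fixed to the rack, that bears the low end of all the cartridges: 12 mm wide, running along the row, its top 50 mm downhill of the places' middle. Origin: middle of its top face.
- high_rest: Grey cross bar like it, 50 mm uphill of the middle, that bears the high ends. Origin: middle of its top face.
- neighbour_a: White cartridge of the same shape and size as the teal one (case 130 x 44 x 45 mm, rib to 75 mm), loose, 0.4 kg, lying on the rests at the robot's right end of the row. Origin: centre of its underside; x uphill, z square to the slope.
- neighbour_b: White cartridge of the same shape and size as the teal one (case 130 x 44 x 45 mm, rib to 75 mm), loose, 0.4 kg, lying on the rests in one of the three inner places. Origin: centre of its underside; x uphill, z square to the slope.
- neighbour_c: White cartridge of the same shape and size as the teal one (case 130 x 44 x 45 mm, rib to 75 mm), loose, 0.4 kg, lying on the rests in one of the three inner places. Origin: centre of its underside; x uphill, z square to the slope.
- neighbour_d: White cartridge of the same shape and size as the teal one (case 130 x 44 x 45 mm, rib to 75 mm), loose, 0.4 kg, lying on the rests at the left end of the row. Origin: centre of its underside; x uphill, z square to the slope.
- beaker: Loose glass beaker, 70 mm across, 90 mm high, origin under its centre. Leave alone.
- amber_bottle: Loose amber bottle, 54 mm across, 120 mm high, origin under its centre. Leave alone.
- cream_jar: Loose white jar with green cap, 64 mm across, 50 mm high, origin under its centre. Leave alone.
There are look-alikes about, which are no part of the job. Leave any yellow look-alike of the neighbour_b alone. Leave any red look-alike of the cartridge alone.

How it is judged (in metres and radians):
On the way:
1. the cartridge is lifted clear of the bench by at least 40 mm (height (world z) of cartridge above 0.04 m), for 0.2 s.
At the end, for the whole second after the job is handed in: Teal cartridge released, at rest in the free place: within 8 mm along, 6 across, 4 in height, 0.08 rad; heavy end low (over 2 N on the blue low rest); each neighbour within 8 mm of its start and within 0.08 rad of the slope (x of cartridge in the frame of free_place between -0.008 and 0.008 m and y of cartridge in the frame of free_place between -0.006 and 0.006 m and z of cartridge in the frame of free_place between -0.004 and 0.004 m and angle between the x axis of cartridge and the x axis of free_place, either way round below 0.08 rad and angle between the z axis of each of cartridge, neighbour_a, neighbour_b, neighbour_c, neighbour_d and the z axis of free_place, either way round below 0.08 rad and contact force between cartridge and low_rest above 2 N and contact force between cartridge and the fingers below 0.05 N and linear speed of cartridge below 0.02 m/s and angular speed of cartridge below 0.1 rad/s and distance of each of neighbour_a, neighbour_b, neighbour_c, neighbour_d from where it was at the start of the episode below 0.008 m); the robot touches nothing.
It fails at once if a neighbour is shifted or lifted by more than 12 mm (distance of any of neighbour_a, neighbour_b, neighbour_c, neighbour_d from where it was at the start of the episode above 0.012 m).
It fails at once if the beaker, bottle or jar is moved by more than 20 mm (distance of any of beaker, amber_bottle, cream_jar from where it was at the start of the episode above 0.02 m).
It fails at once if the cartridge is dropped (falls faster than 0.5 m/s while not held) (linear speed of cartridge above 0.5 m/s and contact force between cartridge and the fingers below 0.05 N).
It fails at once if the cartridge is forced against a neighbour or a rest with more than 60 N (contact force between cartridge and neighbour_a above 60 N or contact force between cartridge and neighbour_b above 60 N or contact force between cartridge and neighbour_c above 60 N or contact force between cartridge and neighbour_d above 60 N or contact force between cartridge and low_rest above 60 N or contact force between cartridge and high_rest above 60 N).
It also fails if it takes over 51 s, if anything falls off the work surface, if the arm or the gripper's body presses on something with over 40 N, if the wrist force passes 120 N, or if a joint passes its speed limit or range.

## Working session

There is one attempt and no reset: what is moved stays moved. The work goes in short steps, Python scripts to look and compute and a tool call to move; the robot and the scene stay as the last step left them, time stands still between calls to the robot, and variables do not carry over. Pictures are saved under pics/ and viewed, at most 10 in all, crops included, and the job is handed in when it is done.

Besides the shell and the picture viewer there is one more tool, called after "Call:" in YAML: its name, and indented under it one key for each argument. send_rows: Moves the arm, as the interface text tells. Its arguments: {"type":"object","properties":{"targets":{"type":"array"},"grip_force":{"type":"number"}},"required":["targets"]}

```bash
mkdir -p pics; cat > h.py <<'E'
import numpy as np, cv2
from scipy.spatial.transform import Rotation as Ro
from workcell import env, optics
def cam(name):
    c=optics.camera_info(name); K=np.array(c["camera_matrix"])
    if name=="wrist":
        s=env.state(); M=np.array(c["mount"]); T=np.eye(4)
        T[:3,:3]=Ro.from_euler('xyz',s["ee_rot"],degrees=True).as_matrix(); T[:3,3]=s["ee_pos"]
        W=T@M; return K,W[:3,:3],W[:3,3]
    R=np.array(c["R"]);t=np.array(c["t"]); return K,R.T,-R.T@t
def shot(name,fn=None):
    C=cam(name); p,d=optics.grab_frame(name)
    if fn: cv2.imwrite("pics/"+fn,p[:,:,::-1])
    return p,d,C
def pts(d,C,mask=None):
    K,R,o=C; v,u=np.nonzero((d>0) if mask is None else (mask&(d>0))); z=d[v,u]
    X=np.stack([(u-K[0,2])/K[0,0]*z,(v-K[1,2])/K[1,1]*z,z],1)
    return X@R.T+o,u,v
def at_z(C,u,v,h):
    K,R,o=C; r=R@np.array([(u-K[0,2])/K[0,0],(v-K[1,2])/K[1,1],1]); return o+r*(h-o[2])/r[2]
E
python3 - <<'E'
from h import *
np.set_printoptions(precision=1,suppress=True)
print(env.state()); 
A=[]
for n in("top","side"):
    p,d,C=shot(n); A.append(p); print(n,C[2])
    for t in("cartridge","free_place","neighbour_a","rack","beaker","amber_bottle","cream_jar"):
        if n=="side" and t not in("cartridge","free_place"): continue
        for r in optics.silhouettes(n,t) if t!="free_place" else optics.place_of(n,t):
            if r["conf"]<.2: continue
            q=""
            if "mask" in r:
                X=pts(d,C,r["mask"])[0]; q=(np.median(X,0),X.min(0),X.max(0)) if len(X) else ""
            print(n,t,round(r["conf"],2),np.round(r["at"]),q)
cv2.imwrite("pics/a.png",cv2.resize(np.hstack(A)[:,:,::-1],(800,300)))
cv2.imwrite("pics/top.png",A[0][:,:,::-1])
E
```

```text
{'time_s': 0.0, 'qpos': array([-70.5,  18.4,  89.7,  -0. ,  72. ,  -1.1]), 'qvel': array([ 0. , -0.1,  0. , -0. ,  0. ,  0. ]), 'effort': array([  0. , -41.2, -23.2,   0.1,   0. ,  -0. ]), 'ee_pos': array([ 202.2, -537.7,  213.1]), 'ee_rot': array([-179.9,   -0. ,   20.6]), 'force': array([-0. , -0.1,  0.3]), 'torque': array([ 0., -0., -0.]), 'gripper_force': 0.0, 'gripper_width': 90.80877258481486}
top [ 468.5  -71.2 1007.6]
top cartridge 0.81 [355. 225.] (array([ 565.2, -268.3,   44.5]), array([ 504.5, -310.3,   -3.2]), array([ 633. , -240.3,   78.6]))
top cartridge 0.79 [406. 226.] (array([ 566.2, -402. ,   44.1]), array([ 510.1, -466.3,   -3.7]), array([ 626.4, -350.3,   77.9]))
top free_place 0.51 [153. 207.] 
top neighbour_a 0.92 [208. 219.] (array([572.8,  76.6,  91.8]), array([506.7,  46.8,  46.8]), array([645.3, 112. , 126.3]))
top neighbour_a 0.82 [167. 209.] (array([585.6, 166.9,  93.5]), array([521.6, 138.6,  50.6]), array([657.5, 200.4, 125.5]))
top neighbour_a 0.79 [184. 214.] (array([578.6, 122.5,  92.5]), array([513.3,  88.1,  47.5]), array([654.1, 160.8, 126.2]))
top
[... 620 characters left out ...]
p amber_bottle 0.94 [362. 176.] (array([ 681.9, -287.7,   79.9]), array([ 663.5, -345.6,   -4.5]), array([ 735.7, -268.4,  122.8]))
top amber_bottle 0.55 [128. 203.] (array([602.5, 251.7,  87.4]), array([537.8, 226.6,  -3.2]), array([675.5, 321.9, 124.5]))
top cream_jar 0.56 [265. 299.] (array([390.7, -57.9,  49.1]), array([361.1, -88.7,  10.9]), array([417.5, -28.2,  53.4]))
side [319.5 592.8 711.1]
side cartridge 0.91 [332. 144.] (array([ 561. , -398.1,   42.9]), array([ 507.2, -531.1,   -2.2]), array([ 633.4, -275. ,   78.4]))
side cartridge 0.62 [316. 173.] (array([ 562.2, -262.2,   41.8]), array([ 499.4, -380. ,   -2.1]), array([ 649.5, -237.9,   78.6]))
side free_place 0.84 [202. 318.]
```

View pics/a.png

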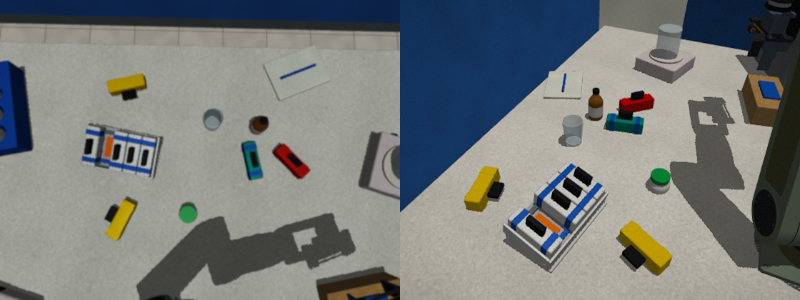

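The picture shows the following (full-size top-camera pixels):
- The teal cartridge is at about (355,225).
- The red look-alike is at (406,226).
- Two yellow look-alikes are at (174,122) and (167,305).
- The orange free place is at (153,207), second from the left in the rack.

I choose the teal one at (355,225) and will check it in a close crop.

```bash
python3 - <<'E'
from h import *
np.set_printoptions(precision=2,suppress=True)
p,d,C=shot("top")
cv2.imwrite("pics/b.png",cv2.resize(np.hstack([p[170:290,300:440],p[150:270,90:230]])[:,:,::-1],None,fx=2.8,fy=2.8,interpolation=cv2.INTER_CUBIC))
X,u,v=pts(d,C)
def box(m,n):
    r=cv2.minAreaRect(X[m][:,:2].astype(np.float32)); print(n,m.sum(),r, cv2.boxPoints(r).tolist())
hsv=cv2.cvtColor(p,cv2.COLOR_RGB2HSV)[v,u]
near=(abs(X[:,0]-567)<90)&(X[:,1]>-325)&(X[:,1]<-225)
notred=~((hsv[:,0]<15)|(hsv[:,0]>165))|(hsv[:,1]<90)
box(near&notred&(X[:,2]>38)&(X[:,2]<52),"cart top"); box(near&(X[:,2]>68),"rib")
# rack: ribs
rr=(X[:,0]>480)&(X[:,0]<700)&(X[:,1]>20)&(X[:,1]<320)
org=rr&(hsv[:,0]>5)&(hsv[:,0]<18)&(hsv[:,1]>140)&(hsv[:,2]>100); print("orange",org.sum(),np.median(X[org],0)); 
Q=X[org]; A=np.c_[Q[:,:2],np.ones(len(Q))]; print("floor plane",np.linalg.lstsq(A,Q[:,2],rcond=None)[0])
for t in optics.silhouettes("top","neighbour_a"):
    if t["conf"]<.3: continue
    Y,uu,vv=pts(d,C,t["mask"]); 
    if not(500<np.median(Y[:,0])<660): continue
    h=cv2.cvtColor(p,cv2.COLOR_RGB2HSV)[vv,uu]; k=h[:,2]<60
    print(t["at"],"rib med",np.median(Y[k],0),k.sum(), cv2.minAreaRect(Y[k][:,:2].astype(np.float32)))
E
```

```text
cart top 804 ((569.6843872070312, -274.08624267578125), (129.5665283203125, 44.85104751586914), 12.088780403137207) [[501.6412048339844, -265.72540283203125], [511.0342712402344, -309.58184814453125], [637.7275390625, -282.44708251953125], [628.33447265625, -238.59063720703125]]
rib 135 ((569.1597900390625, -274.1708068847656), (49.53392028808594, 14.047608375549316), 12.844257354736328) [[543.451171875, -272.8284912109375], [546.573974609375, -286.52459716796875], [594.868408203125, -275.51312255859375], [591.74560546875, -261.8170166015625]]
orange 239 [607.86 217.34  37.09]
floor plane [  0.24  -0.07 -95.6 ]
[205.9, 220.2] rib med [564.63  80.23 116.66] 141 ((564.5628662109375, 80.98707580566406), (12.839177131652832, 49.45412826538086), 80.45187377929688)
[167.0, 210.7] rib med [581.02 168.57 116.09] 165 ((580.7302856445312, 170.73733520507812), (13.396313667297363, 49.09028625488281), 79.77790832519531)
[185.4, 216.8] rib med [572.44 124.4  116.75] 152 ((572.5719604492188, 125.56103515625), (12.166155815124512, 49.27021408081055), 79.90584564208984)
[127.9, 203.2] rib med [597.83 248.67  90.88] 387 ((607.0111694335938, 249.87289428710938), (28.224849700927734, 126.22515106201172), 79.84529876708984)
```

View pics/b.png

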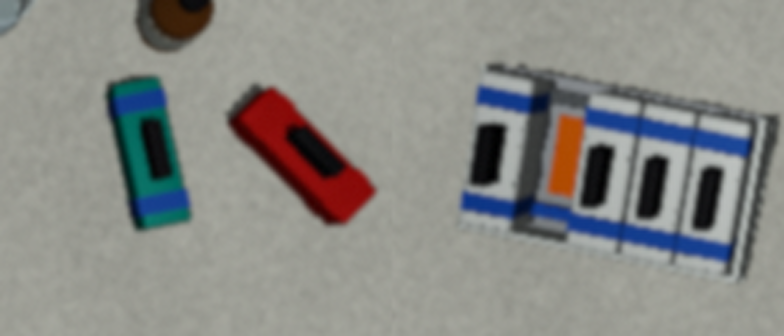

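The crop confirms it: teal case with blue bands, upright, rib on top, clear of the red one. I'll move above it.

Call:
send_rows:
  targets:
    - [[0, 0, -0.0076, 0.153, 0.11, 0, -1], [0, 0, -0.0076, 0.153, 0.11, 0, -1], [0, 0, -0.0076, 0.153, 0.11, 0, -1], [0, 0, -0.0076, 0.153, 0.11, 0, -1], [0, 0, -0.0076, 0.153, 0.11, 0, -1], [0, 0, -0.0076, 0.153, 0.11, 0, -1], [0, 0, -0.0076, 0.153, 0.11, 0, -1], [0, 0, -0.0076, 0.153, 0.11, 0, -1], [0, 0, -0.0076, 0.153, 0.11, 0, -1], [0, 0, -0.0076, 0.153, 0.11, 0, -1], [0, 0, -0.0076, 0.153, 0.11, 0, -1], [0, 0, -0.0076, 0.153, 0.11, 0, -1]]
  grip_force: 50

```text
time_s: 1.85
ee_pos: [570.9, -273.1, 214.0]
ee_rot: [180.0, -0.0, 12.4]
force: [-0.7, -0.2, 0.8]
gripper_width: 91.4
gripper_force: 0.0
```

```bash
python3 - <<'E'
from h import *
np.set_printoptions(precision=2,suppress=True)
s=env.state(); print(s["time_s"],s["ee_pos"],s["ee_rot"],s["qpos"])
p,d,C=shot("wrist","w1.png"); X,u,v=pts(d,C)
for lo,hi in((38,52),(68,82)):
    m=(X[:,2]>lo)&(X[:,2]<hi)&(abs(X[:,0]-569)<90)&(X[:,1]>-325)&(X[:,1]<-225)
    m&=~((p[v,u,0]>120)&(p[v,u,1]<80))
    print(m.sum(), np.median(X[m][:,2]) if m.any() else 0, cv2.minAreaRect(X[m][:,:2].astype(np.float32)) if m.any() else 0)
E
```

```text
1.85 [ 570.85 -273.11  214.04] [179.98  -0.01  12.39] [-26.6   23.57  81.54  -0.01  74.87  51.01]
4263 44.00743628984338 ((570.3413696289062, -274.955078125), (128.7731170654297, 43.90382766723633), 12.101561546325684)
753 73.83029857560706 ((569.948486328125, -274.9996032714844), (50.36342239379883, 13.71789264678955), 12.190079689025879)
```

Call:
send_rows:
  targets:
    - [[0, 0, 0, 0, 0, -0.16, -1], [0, 0, 0, 0, 0, -0.16, -1], [0, 0, 0, 0, 0, -0.16, -1], [0, 0, 0, 0, 0, -0.16, -1], [0, 0, 0, 0, 0, -0.12, -1], [0, 0, 0, 0, 0, -0.06, -1], [0, 0, 0, 0, 0, 0, -1], [0, 0, 0, 0, 0, 0, 1], [0, 0, 0, 0, 0, 0, 1], [0, 0, 0, 0, 0, 0, 1], [0, 0, 0, 0, 0, 0, 1], [0, 0, 0, 0, 0, 0, 1]]
  grip_force: 50

```text
time_s: 3.1
ee_pos: [569.9, -274.3, 50.6]
ee_rot: [180.0, -0.0, 12.4]
force: [0.2, 0.3, -1.0]
gripper_width: 54.2
gripper_force: 0.0
```

Call:
send_rows:
  targets:
    - [[0, 0, 0, 0, 0, 0, 1], [0, 0, 0, 0, 0, 0, 1], [0, 0, 0, 0, 0, 0, 1]]

```text
time_s: 3.4
ee_pos: [569.7, -274.2, 50.0]
ee_rot: [180.0, 0.0, 12.4]
force: [-0.3, -0.8, -0.0]
gripper_width: 30.4
gripper_force: 0.0
```

```bash
python3 - <<'E'
from h import *
print({k:np.round(v,2) for k,v in env.state().items()})
E
```

```text
{'time_s': np.float64(3.4), 'qpos': array([-2.674e+01,  3.114e+01,  9.410e+01, -1.000e-02,  5.476e+01,
        5.085e+01]), 'qvel': array([ 0.03,  0.02,  0.04, -0.03, -0.  , -0.06]), 'effort': array([-0.000e+00, -4.923e+01, -1.955e+01,  6.000e-02, -4.000e-02,
        0.000e+00]), 'ee_pos': array([ 569.66, -274.18,   49.95]), 'ee_rot': array([180.  ,   0.  ,  12.41]), 'force': array([-0.33, -0.75, -0.  ]), 'torque': array([-0.01, -0.01, -0.05]), 'gripper_force': np.float64(0.0), 'gripper_width': np.float64(30.37)}
```

Finger speed is about 80 mm/s. I'll finish closing, then lift.

Call:
send_rows:
  targets:
    - [[0, 0, 0, 0, 0, 0, 1], [0, 0, 0, 0, 0, 0, 1], [0, 0, 0, 0, 0, 0, 1], [0, 0, 0, 0, 0, 0, 1], [0, 0, 0, 0, 0, 0, 1]]

```text
time_s: 3.9
ee_pos: [569.6, -274.3, 49.8]
ee_rot: [180.0, 0.0, 12.4]
force: [-1.0, -1.3, -2.0]
gripper_width: 13.6
gripper_force: 50.0
```

Call:
send_rows:
  targets:
    - [[0, 0, 0, 0, 0, 0.05, 1], [0, 0, 0, 0, 0, 0.1, 1], [0, 0, 0, 0, 0, 0.15, 1], [0, 0, 0, 0, 0, 0.15, 1], [0, 0, 0, 0, 0, 0.15, 1], [0, 0, 0, 0, 0, 0.15, 1], [0, 0, 0, 0, 0, 0.1, 1], [0, 0, 0, 0, 0, 0.05, 1], [0, 0, 0, 0, 0, 0, 1], [0, 0, 0, 0, 0, 0, 1], [0, 0, 0, 0, 0, 0, 1]]

```text
time_s: 5.0
ee_pos: [568.8, -273.7, 228.1]
ee_rot: [-179.9, 0.2, 12.4]
force: [-0.1, 0.2, -4.3]
gripper_width: 13.6
gripper_force: 50.0
```

```bash
python3 - <<'E'
from h import *
np.set_printoptions(precision=2,suppress=True)
s=env.state(); print({k:np.round(v,2) for k,v in s.items()})
p,d,C=shot("wrist","w2.png")
s=env.state();print(s["force"],s["torque"])
r=np.cross([1,0,0],[0,0,-1]); print("moment about tcp if com at +x:",r)
X,u,v=pts(d,C); 
top,dt,Ct=shot("top"); Y=pts(dt,Ct)[0]
m=(abs(Y[:,0]-570)<90)&(Y[:,1]>-325)&(Y[:,1]<-225)&(Y[:,2]>110)&(Y[:,2]<250)
cv2.imwrite("pics/b2.png",top[:,:,::-1])
K,R,o=C; 
# cartridge top plane seen by wrist
a=np.radians(12.4); ex=np.array([np.cos(a),np.sin(a)]); ey=np.array([-ex[1],ex[0]])
e=np.array(s["ee_pos"]); q=(X[:,:2]-e[:2]); lx=q@ex; ly=q@ey; z=X[:,2]-e[2]
k=(abs(lx)<75)&(abs(ly)<21)&(z<15)&(z>-25)
for lo in range(-70,70,10):
    mm=k&(lx>=lo)&(lx<lo+10)
    if mm.sum()>20: print(lo,mm.sum(),np.median(z[mm]))
E
```

```text
{'time_s': np.float64(5.0), 'qpos': array([-26.74,  23.13,  80.22,  -0.  ,  76.86,  50.85]), 'qvel': array([-0.07,  0.01, -0.23,  0.  ,  0.06,  0.05]), 'effort': array([  0.01, -49.75, -25.95,   0.13,  -0.1 ,   0.  ]), 'ee_pos': array([ 568.8 , -273.73,  228.07]), 'ee_rot': array([-179.87,    0.17,   12.41]), 'force': array([-0.07,  0.17, -4.33]), 'torque': array([ 0.05,  0.1 , -0.02]), 'gripper_force': np.float64(49.96), 'gripper_width': np.float64(13.65)}
[-0.15  0.55 -4.25] [-0.03  0.11 -0.  ]
moment about tcp if com at +x: [0 1 0]
-70 130 -5.847635026250671
-60 425 -5.442776548325185
-50 164 -5.190619771919884
0 37 -6.660073410434109
10 810 -5.347887195222114
20 1460 -5.686338150468373
30 1354 -5.81624819813841
40 1461 -5.594253251796204
50 1501 -5.977871725231211
60 924 -7.2998153522320735
```

View pics/w2.png

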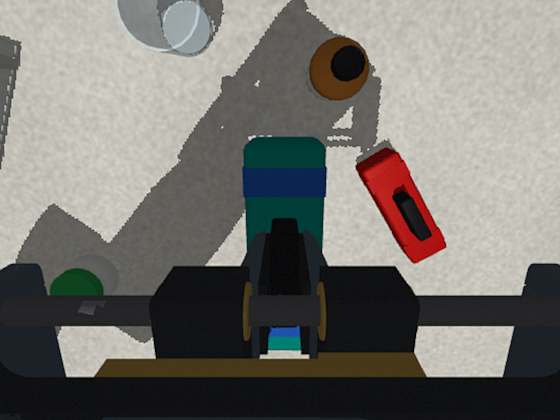

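Held level. The force is −4.3 N and the moment about y is +0.10 N m, so the heavy end is about 25 mm towards tool +x (the far end). It has to be turned by about 158° so that end lies low, towards the robot. I'll carry it to a spot right of the gap, turning on the way.

Call:
send_rows:
  targets:
    - [[0, 0, 0.04, 0.002, 0.04, 0, 1], [0, 0, 0.088, 0.005, 0.09, 0, 1], [0, 0, 0.088, 0.005, 0.09, 0, 1], [0, 0, 0.088, 0.005, 0.09, 0, 1], [0, 0, 0.088, 0.005, 0.09, 0, 1], [0, 0, 0.088, 0.005, 0.09, 0, 1], [0, 0, 0.088, 0.005, 0.09, 0, 1], [0, 0, 0.088, 0.005, 0.09, 0, 1], [0, 0, 0.088, 0.005, 0.09, 0, 1], [0, 0, 0.088, 0.005, 0.09, 0, 1], [0, 0, 0.088, 0.005, 0.09, 0, 1]]

```text
time_s: 6.2
ee_pos: [579.9, -85.4, 229.3]
ee_rot: [-179.9, -0.0, 95.5]
force: [0.6, -0.6, -4.8]
gripper_width: 13.8
gripper_force: 50.0
```

Call:
send_rows:
  targets:
    - [[0, 0, 0.088, 0.005, 0.09, 0, 1], [0, 0, 0.088, 0.005, 0.09, 0, 1], [0, 0, 0.088, 0.005, 0.09, 0, 1], [0, 0, 0.088, 0.005, 0.09, 0, 1], [0, 0, 0.088, 0.005, 0.09, 0, 1], [0, 0, 0.088, 0.005, 0.09, 0, 1], [0, 0, 0.088, 0.005, 0.09, 0, 1], [0, 0, 0.088, 0.005, 0.09, 0, 1], [0, 0, 0.04, 0.005, 0.1, 0, 1], [0, 0, 0, 0, 0.05, 0, 1], [0, 0, 0, 0, 0, 0, 1], [0, 0, 0, 0, 0, 0, 1]]

```text
time_s: 7.4
ee_pos: [589.0, 87.3, 229.7]
ee_rot: [-179.9, -0.0, 162.1]
force: [0.4, -0.0, -4.7]
gripper_width: 14.0
gripper_force: 50.0
```

```bash
python3 - <<'E'
from h import *
np.set_printoptions(precision=2,suppress=True)
s=env.state(); print({k:np.round(s[k],2) for k in("time_s","ee_pos","ee_rot","qpos","force","torque","gripper_width")})
p,d,C=shot("wrist","w3.png"); np.savez("w3.npz",p=p,d=d,K=C[0],R=C[1],o=C[2]); print(C[2])
E
```

```text
{'time_s': np.float64(7.4), 'ee_pos': array([588.96,  87.25, 229.73]), 'ee_rot': array([-179.95,   -0.01,  162.13]), 'qpos': array([  7.35,  19.67,  85.32,  -0.05,  75.04, -64.77]), 'force': array([ 0.37, -0.04, -4.69]), 'torque': array([ 0.04, -0.23, -0.01]), 'gripper_width': np.float64(13.98)}
[512.   111.83 399.69]
```

View pics/w3.png

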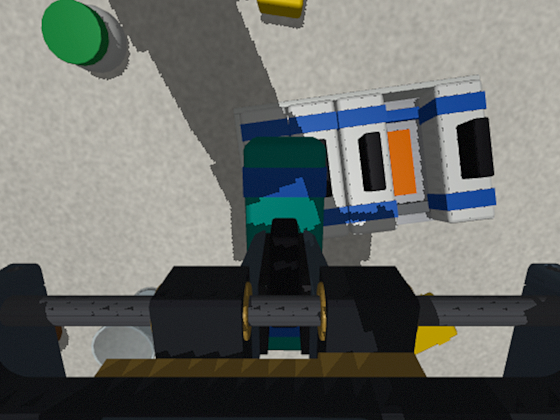

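```bash
cat > fit.py <<'E'
from h import *
np.set_printoptions(precision=2,suppress=True)
z=np.load("w3.npz"); C=(z["K"],z["R"],z["o"]); X,u,v=pts(z["d"],C); p=z["p"]
m=(X[:,0]>490)&(X[:,0]<720)&(X[:,1]>130)&(X[:,1]<330)&(X[:,2]>15)&(X[:,2]<170); X=X[m];u=u[m];v=v[m]; col=p[v,u].astype(int)
R=lambda yaw:(Ro.from_euler('z',yaw,degrees=True)*Ro.from_euler('y',-.25)).as_matrix()
o=np.array([607,219,45.])
def rect(m,f):
    r=cv2.minAreaRect(f[m][:,:2].astype(np.float32)); return m.sum(),r
for yaw in(-10.1,):
    f=(X-o)@R(yaw)
    print("z hist",np.histogram(f[:,2],bins=np.arange(-22,95,3)))
    bright=col.min(1)>40
    for n,lo,hi in(("B",-70,-20),("D",20,75)):
        m=(abs(f[:,2]-44)<7)&(f[:,1]>lo)&(f[:,1]<hi)&(abs(f[:,0])<75)
        A=np.c_[f[m][:,:2],np.ones(m.sum())]; print(n,"plane",np.linalg.lstsq(A,f[m][:,2],rcond=None)[0],rect(m,f))
        # y edges per x slice
        for x in range(-60,60,20):
            k=m&(f[:,0]>x)&(f[:,0]<x+20); 
            if k.sum()>5: print("  ",x,k.sum(),f[k][:,1].min(),f[k][:,1].max())
        for y in range(lo,hi,10):
            k=m&(f[:,1]>y)&(f[:,1]<y+10)
            if k.sum()>5: print("  y",y,k.sum(),f[k][:,0].min(),f[k][:,0].max())
    m=(f[:,2]>68)&(f[:,2]<82); 
    for n,k in(("Brib",m&(f[:,1]<0)),("Drib",m&(f[:,1]>0))): print(n,rect(k,f))
    m=(col[:,0]>150)&(col[:,2]<60)&(abs(f[:,2])<20); print("orange",rect(m,f),np.median(f[m],0))
    m=(abs(f[:,2])<4)&(abs(f[:,1])<25)&(abs(f[:,0])<75); print("rests",m.sum(),np.histogram(f[m][:,0],bins=np.arange(-75,76,6)))
E
python3 fit.py
```

```text
z hist (array([   0,    0,    4, 1364, 2007,  106,  221,  594,   98,  188,  171,
        188,  181,  193,  393,  882,  196,  200,  224,  247,  326, 3069,
       9240,  144,  127,  127,  130,  145,  143,  140,  157,  688, 1509,
          1,    0,    0,    0,    0]), array([-22, -19, -16, -13, -10,  -7,  -4,  -1,   2,   5,   8,  11,  14,
        17,  20,  23,  26,  29,  32,  35,  38,  41,  44,  47,  50,  53,
        56,  59,  62,  65,  68,  71,  74,  77,  80,  83,  86,  89,  92]))
B plane [-0.   -0.01 44.14] (np.int64(4488), ((-2.2709693908691406, -50.04064178466797), (39.96967697143555, 130.07574462890625), 89.9526596069336))
   -60 935 -69.98753120619888 -30.023381679502467
   -40 658 -69.99854997254161 -30.128427959223284
   -20 423 -69.93039081041243 -30.7460637969206
   0 419 -69.98544631494127 -30.648196878474458
   20 805 -69.9812228240909 -30.450486843459323
   40 876 -69.99311269976049 -30.34090263789635
  y -70 1485 -67.31753396755389 62.616488071311736
  y -60 982 -66.95892279010634 62.76292373392679
  y -50 858 -67.08375703639624 62.640146721429076
  y -40 1163 -66.69564876
[... 693 characters left out ...]
143
Brib (np.int64(1155), ((-2.2633934020996094, -71.480224609375), (52.00769805908203, 49.911434173583984), 89.7990493774414))
Drib (np.int64(1200), ((-1.6067352294921875, 37.39659881591797), (15.287899017333984, 49.92612838745117), 89.90095520019531))
orange (np.int64(1385), ((-1.424346923828125, -3.78594970703125), (69.21065521240234, 24.857017517089844), 0.12826243042945862)) [-1.48 -4.08 -8.37]
rests 868 (array([ 74,   0,  30, 187, 174,  11,   3,   0,   3,   0,   3,   1,   0,
         2,   1,   0,   2,   0,   6, 102, 179,  90,   0,   0,   0]), array([-75, -69, -63, -57, -51, -45, -39, -33, -27, -21, -15,  -9,  -3,
         3,   9,  15,  21,  27,  33,  39,  45,  51,  57,  63,  69,  75]))
```

```bash
cat >> fit.py <<'E'
print("-----")
f=(X-o)@R(-10.1)
for zc in(36,40,43,44,45):
    for x in(-55,-30,0,30,50):
        k=(abs(f[:,0]-x)<10)&(f[:,2]>zc)&(f[:,2]<60); a=f[k][:,1]
        print(zc,x,"B left",a[a<-8].max().round(1),"D right",a[a>-5].min().round(1))
e=np.array([588.96,87.25,229.73]); X2,u,v=pts(z["d"],C); a=np.radians(162.13); q=(X2-e)
lx=q[:,:2]@[np.cos(a),np.sin(a)]; ly=q[:,:2]@[-np.sin(a),np.cos(a)]
k=(lx>20)&(lx<90)&(abs(ly)<40)&(q[:,2]>-30)&(q[:,2]<5); print("held",k.sum(),np.median(q[k][:,2]))
k&=abs(q[:,2]+5.5)<3; print(np.percentile(lx[k],[99,99.9,100]), [np.percentile(ly[k&(abs(lx-t)<8)],[0,1,99,100]) for t in(30,45,55)])
K,Rr,oo=C; 
E
python3 fit.py | sed -n '/-----/,$p'
python3 - <<'E'
import sys; sys.path.insert(0,'.')
from h import *
s=env.state(); print(np.round(s["force"],2),np.round(s["torque"],2),np.round(s["ee_rot"],2))
E
```

```text
-----
36 -55 B left -30.0 D right 14.9
36 -30 B left -30.1 D right 15.0
36 0 B left -30.7 D right 15.0
36 30 B left -30.5 D right 14.5
36 50 B left -30.3 D right 14.5
40 -55 B left -30.0 D right 14.9
40 -30 B left -30.5 D right 15.4
40 0 B left -30.7 D right 15.0
40 30 B left -30.5 D right 14.6
40 50 B left -30.3 D right 14.7
43 -55 B left -30.0 D right 15.5
43 -30 B left -30.5 D right 15.5
43 0 B left -31.9 D right 16.3
43 30 B left -30.5 D right 14.7
43 50 B left -30.3 D right 14.8
44 -55 B left -30.0 D right 15.5
44 -30 B left -30.5 D right 15.5
44 0 B left -32.0 D right 16.5
44 30 B left -30.5 D right 14.7
44 50 B left -30.3 D right 14.8
45 -55 B left -30.3 D right 15.5
45 -30 B left -30.7 D right 15.8
45 0 B left -33.1 D right 17.4
45 30 B left -31.0 D right 15.0
45 50 B left -30.8 D right 15.0
held 6690 -5.705012092553275
[61.68 62.16 62.66] [array([-21.9 , -20.67,  21.72,  22.88]), array([-21.83, -21.28,  22.24,  22.88]), array([-21.83, -20.71,  21.4 ,  22.68])]
[-0.02  0.45 -3.56] [ 0.04 -0.27  0.01] [-179.96   -0.    162.11]
```

```bash
cat > go.py <<'E'
from h import *
import sys
np.set_printoptions(precision=4,suppress=True)
Rp=(Ro.from_euler('z',-10.1,degrees=True)*Ro.from_euler('y',-.25)).as_matrix()
o=np.array([607,219,45.]); Rt=np.c_[-Rp[:,0],Rp[:,1],-Rp[:,2]]
x,y,h=map(float,sys.argv[1:4]); tgt=o+Rp@np.array([x,y,50+h])
s=env.state(); Rc=Ro.from_euler('xyz',s["ee_rot"],degrees=True)
rv=(Ro.from_matrix(Rt)*Rc.inv()).as_rotvec()
print(s["time_s"],s["ee_pos"],"in place frame",Rp.T@(s["ee_pos"]-o)-[0,0,50],"tgt",tgt,Ro.from_matrix(Rt).as_euler('xyz',degrees=True))
print("turn units",rv/(np.pi/2),"shift units",(tgt-s["ee_pos"])/200,"normal",Rp[:,2], "F",s["force"],s["torque"])
E
python3 go.py -0.6 -7.7 85; cp go.py /tmp/; python3 - <<'E'
import sys; sys.path.insert(0,'.')
from h import *
z=np.load("w3.npz"); C=(z["K"],z["R"],z["o"]); X2,u,v=pts(z["d"],C)
e=np.array([588.96,87.25,229.73]); a=np.radians(162.13); q=X2-e
lx=q[:,:2]@[np.cos(a),np.sin(a)]; ly=q[:,:2]@[-np.sin(a),np.cos(a)]
for c in(-10,0,10):
    k=(abs(ly-c)<5)&(lx>50)&(lx<80)&(q[:,2]>-60); i=np.argsort(lx[k])[::-1][:40:4]; print(c,np.c_[lx[k],q[k][:,2]][i].round(1).tolist())
E
```

```text
7.45 [588.9938  86.9942 229.7808] in place frame [  50.9692 -133.1178  127.6949] tgt [572.1954 217.3784 175.6547] [180.      14.3239 169.9   ]
turn units [-0.0381 -0.1547  0.0862] shift units [-0.084   0.6519 -0.2706] normal [-0.2436  0.0434  0.9689] F [-0.0218  0.4463 -3.5604] [ 0.0394 -0.2718  0.0115]
-10 [[62.7, -37.1], [62.6, -44.4], [62.6, -44.8], [62.6, -19.1], [62.6, -25.0], [62.6, -31.4], [62.6, -31.4], [62.6, -38.1], [62.6, -19.4], [62.6, -25.3]]
0 [[62.7, -24.2], [62.6, -31.0], [62.6, -37.7], [62.6, -31.2], [62.6, -44.9], [62.6, -37.9], [62.6, -25.2], [62.6, -13.8], [62.6, -19.4], [62.6, -45.3]]
10 [[62.7, -36.4], [62.7, -30.7], [62.7, -30.9], [62.6, -24.8], [62.6, -44.7], [62.6, -13.8], [62.6, -45.0], [62.6, -45.0], [62.6, -8.6], [62.6, -31.6]]
```

Call:
send_rows:
  targets:
    - [[-0.0038, -0.0155, 0.0086, -0.0094, 0.0654, -0.0273, 1], [-0.0038, -0.0155, 0.0086, -0.0094, 0.0654, -0.0273, 1], [-0.0038, -0.0155, 0.0086, -0.0094, 0.0654, -0.0273, 1], [-0.0038, -0.0155, 0.0086, -0.0094, 0.0654, -0.0273, 1], [-0.0038, -0.0155, 0.0086, -0.0094, 0.0654, -0.0273, 1], [-0.0038, -0.0155, 0.0086, -0.0094, 0.0654, -0.0273, 1], [-0.0038, -0.0155, 0.0086, -0.0094, 0.0654, -0.0273, 1], [-0.0038, -0.0155, 0.0086, -0.0094, 0.0654, -0.0273, 1], [-0.0038, -0.0155, 0.0086, -0.0094, 0.0654, -0.0273, 1], [-0.0038, -0.0155, 0.0086, -0.0094, 0.0654, -0.0273, 1], [0, 0, 0, 0, 0, 0, 1], [0, 0, 0, 0, 0, 0, 1]]

```text
time_s: 8.65
ee_pos: [570.2, 217.8, 175.4]
ee_rot: [180.0, 14.3, 169.9]
force: [1.1, -0.4, -4.0]
gripper_width: 13.5
gripper_force: 50.0
```

```bash
python3 go.py -2.8 -7.2 85; python3 - <<'E'
from h import *
np.set_printoptions(precision=2,suppress=True)
p,d,C=shot("wrist","w4.png"); X,u,v=pts(d,C)
Rp=(Ro.from_euler('z',-10.1,degrees=True)*Ro.from_euler('y',-.25)).as_matrix(); f=(X-[607,219,45.])@Rp
for n,lo,hi in(("held low part",78,138),("neigh tops",38,50)):
    m=(f[:,2]>lo)&(f[:,2]<hi)&(abs(f[:,0])<120)&(abs(f[:,1])<80); print(n,m.sum())
m=(abs(f[:,2]-129)<5)&(abs(f[:,1]+7)<32)&(f[:,0]<-20)&(f[:,0]>-90)
print("held top z",np.median(f[m][:,2]),"x min",f[m][:,0].min())
for x in(-35,-45,-55): k=m&(abs(f[:,0]-x)<6); print(" y",x,f[k][:,1].min(),f[k][:,1].max(),np.median(f[k][:,2]))
for x in(-60,-50,-40,-20,0,20,40):
    k=(abs(f[:,0]-x)<8)&(f[:,2]>38)&(f[:,2]<52); a=f[k][:,1]; b=a[(a<-15)&(a>-60)]; c=a[(a>0)&(a<60)]
    print(x,b.max() if len(b) else "",c.min() if len(c) else "")
k=(abs(f[:,2]-44)<7); 
for n,lo,hi in(("B",-70,-32),("D",20,60)):
    q=k&(f[:,1]>lo)&(f[:,1]<hi)&(abs(f[:,0])<80); print(n,f[q][:,0].min(),f[q][:,0].max(),np.median(f[q][:,2]))
E
```

```text
8.65 [570.1875 217.8051 175.4055] in place frame [-2.6495 -7.6321 85.2661] tgt [570.1845 218.2445 175.1104] [180.      14.3239 169.9   ]
turn units [-0.     -0.0001 -0.0002] shift units [-0.      0.0022 -0.0015] normal [-0.2436  0.0434  0.9689] F [ 1.112  -0.4144 -4.0139] [0.0926 0.0886 0.0358]
held low part 8352
neigh tops 9473
held top z 129.33612477020066 x min -65.66571896044832
 y -35 -30.42337165403057 13.883458987817725 129.38708288685606
 y -45 -30.63354988095676 13.866365427501389 129.61327357444068
 y -55 -30.493693072212185 14.001026796320264 129.37579271536532
-60 -30.44794163631871 15.79383166757746
-50 -37.11827736755657 19.4261129521076
-40 -40.54204068695719 23.50488238472779
-20 -40.91390478728208 23.86959789042215
0 -40.37275843129694 23.435091791359085
20 -40.33127488021414 23.297690944591682
40 -40.906157510797115 23.721541947126685
B -67.41271792659182 46.597417391255256 44.49492970281701
D -66.6666681708555 47.13077641912357 44.4113218808709
```

View pics/w4.png

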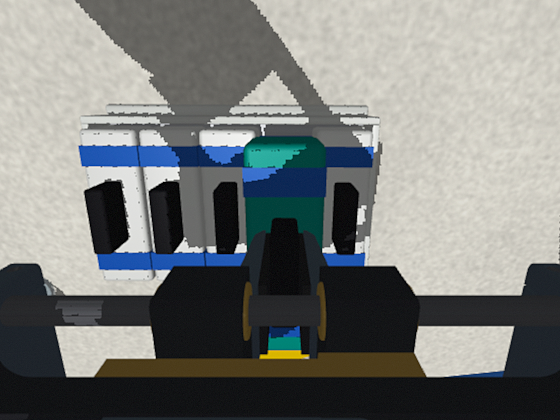

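Call:
send_rows:
  targets:
    - [[0, 0, 0, 0.0007, 0.0039, 0, 1], [0, 0, 0, 0.0116, -0.0021, -0.046, 1], [0, 0, 0, 0.0116, -0.0021, -0.046, 1], [0, 0, 0, 0.0116, -0.0021, -0.046, 1], [0, 0, 0, 0.0116, -0.0021, -0.046, 1], [0, 0, 0, 0, 0, 0, 1], [0, 0, 0, 0, 0, 0, 1], [0, 0, 0, 0, 0, 0, 1]]

```text
time_s: 9.5
ee_pos: [580.0, 217.9, 139.0]
ee_rot: [179.9, 14.4, 169.9]
force: [0.3, -0.9, -3.1]
gripper_width: 13.7
gripper_force: 50.0
```

```bash
cat > chk.py <<'E'
from h import *
import sys
np.set_printoptions(precision=2,suppress=True)
s=env.state(); Rp=(Ro.from_euler('z',-10.1,degrees=True)*Ro.from_euler('y',-.25)).as_matrix()
e=Rp.T@(s["ee_pos"]-np.array([607,219,45.]))-[0,0,50]; print(s["time_s"],"tcp",e,s["ee_rot"],"F",s["force"],s["torque"],s["gripper_width"])
p,d,C=shot("wrist",sys.argv[1]); X,u,v=pts(d,C); f=(X-[607,219,45.])@Rp
zt=45+e[2]-.8; hsv=cv2.cvtColor(p,cv2.COLOR_RGB2HSV)[v,u]; teal=(hsv[:,1]>90)&(hsv[:,0]>75)&(hsv[:,0]<95)
m=teal&(abs(f[:,1]+7)<35)&(f[:,0]<-15)&(f[:,0]>-90)&(f[:,2]>zt-8); print("held top",np.median(f[m&(abs(f[:,2]-zt)<5)][:,2]),"xmin",f[m][:,0].min())
for x in(-62,-58,-25): 
    k=m&(abs(f[:,0]-x)<4); 
    if k.sum()>9: print(" held y",x,f[k][:,1].min(),f[k][:,1].max())
w=(hsv[:,1]<60)&(hsv[:,2]>50)
for x in(-62,-58,-50,-40,-25):
    k=(abs(f[:,0]-x)<4)&(f[:,2]>38)&(f[:,2]<47)&~teal; a=f[k][:,1]; b=a[(a<-25)&(a>-70)]; c=a[(a>10)&(a<60)]; print(" nb",x,b.max() if len(b) else "",c.min() if len(c) else "")
for n,lo,hi in(("B",-70,-34),("D",20,60)):
    q=(abs(f[:,2]-44)<7)&(f[:,1]>lo)&(f[:,1]<hi)&(abs(f[:,0])<80); print(n,f[q][:,0].min(),f[q][:,1].min(),f[q][:,1].max(),np.median(f[q][:,2]))
E
python3 chk.py w5.png
```

```text
9.5 tcp [-2.33 -5.83 47.56] [179.93  14.39 169.94] F [ 0.27 -0.86 -3.05] [0.12 0.11 0.05] 13.70325933903773
held top 91.35041468737073 xmin -65.32200103209794
 held y -62 -27.421792385397847 15.42968889047819
 held y -58 -27.628856400959386 15.42968889047819
 held y -25 -38.237965748414126 15.336372134357942
 nb -62 -30.30744805820382 15.79987217740052
 nb -58 -30.39677783756797 16.906695797076424
 nb -50 -33.8024891778915 20.782493388278898
 nb -40 -34.821400571501776 21.79541944348763
 nb -25 -34.295054743820806 21.12689403989974
B -67.26512215385827 -69.98662042153947 -34.0413843916833 44.49947120935346
D -66.73160135292109 20.061616688823385 59.99838968331464 44.396228113131016
```

Call:
send_rows:
  targets:
    - [[0, 0, 0, -0.0003, -0.0015, 0, 1], [0, 0, 0, 0.0035, -0.0006, -0.014, 1], [0, 0, 0, 0.0035, -0.0006, -0.014, 1], [0, 0, 0, 0.0035, -0.0006, -0.014, 1], [0, 0, 0, 0.0035, -0.0006, -0.014, 1], [0, 0, 0, 0, 0, 0, 1]]

```text
time_s: 10.15
ee_pos: [582.2, 216.8, 126.6]
ee_rot: [180.0, 14.3, 169.9]
force: [0.6, 0.3, -4.2]
gripper_width: 13.5
gripper_force: 50.0
```

```bash
python3 chk.py w6.png
```

```text
10.15 tcp [-3.11 -6.57 35.06] [179.99  14.29 169.95] F [ 0.58  0.28 -4.19] [ 0.1   0.12 -0.01] 13.537838449204875
held top 78.92250332223223 xmin -66.13368803576238
 held y -62 -28.242568860991234 14.77583273585757
 held y -58 -28.323211988742575 14.77583273585757
 held y -25 -37.8914448400755 25.965834150157608
 nb -62 -25.362100026826308 10.524234508691306
 nb -58 -31.436551126979108 16.752151866096707
 nb -50 -33.30105375372498 18.50833463811025
 nb -40 -34.1614602114462 19.39207489827044
 nb -25 -33.126957891278266 18.82990684256482
B -67.31363572057705 -69.99512205270041 -34.00392215058743 44.473170052612346
D -66.72024295060295 20.01187074146747 59.998944379388085 44.38130346714172
```

Call:
send_rows:
  targets:
    - [[0, 0, 0, 0.0049, -0.0009, -0.0194, 1], [0, 0, 0, 0.0049, -0.0009, -0.0194, 1], [0, 0, 0, 0.0049, -0.0009, -0.0194, 1], [0, 0, 0, 0.0049, -0.0009, -0.0194, 1], [0, 0, 0, 0.0049, -0.0009, -0.0194, 1], [0, 0, 0, 0.0049, -0.0009, -0.0194, 1], [0, 0, 0, 0, 0, 0, 1], [0, 0, 0, 0, 0, 0, 1]]

```text
time_s: 11.0
ee_pos: [588.3, 215.8, 104.0]
ee_rot: [180.0, 14.3, 169.9]
force: [1.7, -0.7, -4.3]
gripper_width: 14.0
gripper_force: 50.0
```

```bash
python3 chk.py w7.png
```

```text
11.0 tcp [-2.68 -6.41 11.57] [179.96  14.35 169.94] F [ 1.71 -0.68 -4.26] [ 0.14  0.12 -0.04] 14.042763447212378
held top 55.39128668144601 xmin -65.68931951654346
 held y -62 -28.03501750268759 14.910629187429924
 held y -58 -28.223145850435547 14.910629187429924
 held y -25 -28.17338895946655 14.890015805542506
 nb -62 -26.190792158951297 16.03643805401426
 nb -58 -30.345237710897816 16.057605963079485
 nb -50 -30.181269099023005 15.76814938974762
 nb -40 -31.187044338920924 16.72804398378088
 nb -25 -30.551861824848757 16.058721326220535
B -67.20660666768917 -69.99695085477644 -34.002971209135474 44.51515752113841
D -66.73541518773503 20.001507975636013 59.99488380719578 44.4301424177986
```

Call:
send_rows:
  targets:
    - [[0, 0, 0, 0.0034, -0.0006, -0.0136, 1], [0, 0, 0, 0.0034, -0.0006, -0.0136, 1], [0, 0, 0, 0.0034, -0.0006, -0.0136, 1], [0, 0, 0, 0.001, -0.0002, -0.0039, 1], [0, 0, 0, 0, 0, 0, 1], [0, 0, 0, 0, 0, 0, 1]]

```text
time_s: 11.65
ee_pos: [590.6, 215.4, 95.2]
ee_rot: [180.0, 14.4, 169.9]
force: [-0.2, -0.9, -4.0]
gripper_width: 13.9
gripper_force: 50.0
```

Call:
send_rows:
  targets:
    - [[0, 0, 0, 0.0012, -0.0002, -0.0048, 1], [0, 0, 0, 0, 0, 0, 1]]

```text
time_s: 11.85
ee_pos: [590.8, 215.4, 94.2]
ee_rot: [180.0, 14.3, 169.9]
force: [0.4, -0.2, -4.8]
gripper_width: 13.8
gripper_force: 50.0
```

```bash
python3 chk.py w8.png
```

```text
11.85 tcp [-2.72 -6.39  1.43] [179.95  14.35 169.94] F [ 0.4  -0.23 -4.83] [0.12 0.15 0.07] 13.793189662794873
held top 45.255862565661445 xmin -65.78854521583382
 held y -62 -28.5999025160794 14.918459057008416
 held y -58 -28.5999025160794 14.918459057008416
 held y -25 -28.148336205936182 14.383680568524019
 nb -62 -27.28850650289406 15.821590997794038
 nb -58 -28.57918594787702 15.672033841904991
 nb -50 -25.099981538949027 10.013598327832604
 nb -40 -25.023057331141636 10.081880741410075
 nb -25 -28.58794614048564 15.625217463786317
B -67.23730946973784 -69.99801215481381 -34.00054062277318 44.50803706077504
D -66.72657840773104 20.001377753297266 59.988869317819855 44.42289056090772
```

Call:
send_rows:
  targets:
    - [[0, 0, 0, 0.0009, -0.0002, -0.0034, 1], [0, 0, 0, 0, 0, 0, 1]]

```text
time_s: 12.1
ee_pos: [590.9, 215.3, 93.4]
ee_rot: [180.0, 14.3, 169.9]
force: [-0.4, -0.2, -4.2]
gripper_width: 13.6
gripper_force: 50.0
```

Call:
send_rows:
  targets:
    - [[0, 0, 0, 0.0006, -0.0001, -0.0024, 1], [0, 0, 0, 0, 0, 0, 1]]

```text
time_s: 12.3
ee_pos: [591.1, 215.4, 93.3]
ee_rot: [179.9, 14.4, 169.9]
force: [-0.0, 0.1, -2.1]
gripper_width: 13.9
gripper_force: 50.0
```

Call:
send_rows:
  targets:
    - [[0, 0, 0, 0.0006, -0.0001, -0.0024, 1], [0, 0, 0, 0, 0, 0, 1]]

```text
time_s: 12.5
ee_pos: [591.2, 215.4, 93.2]
ee_rot: [179.9, 14.4, 169.9]
force: [-2.8, 0.8, 2.6]
gripper_width: 13.6
gripper_force: 50.0
```

```bash
python3 chk.py w9.png
```

```text
12.5 tcp [-2.57 -6.32  0.43] [179.94  14.37 169.93] F [-2.84  0.82  2.55] [-0.05  0.65 -0.04] 13.647168606663373
held top 44.30804739992502 xmin -65.594063058499
 held y -62 -28.575155055818552 14.976496930402298
 held y -58 -28.575155055818552 14.976496930402298
 held y -25 -28.10554914983116 14.62290083683702
 nb -62 -27.077925103565292 15.70868450265288
 nb -58 -28.354794040129185 15.64504418318376
 nb -50 -25.17446425597629 10.010382501258043
 nb -40 -25.008000212908804 10.188424114608138
 nb -25 -28.319517217619765 15.597383600222079
B -67.19918516278642 -69.99669877535835 -34.00938086287786 44.5417186587822
D -66.70826543144547 20.006055078316116 59.989263158167205 44.45066975887028
```

Call:
send_rows:
  targets:
    - [[0, 0, 0, 0, 0, 0, 0.6], [0, 0, 0, 0, 0, 0, 0.34], [0, 0, 0, 0, 0, 0, 0.34], [0, 0, 0, 0, 0, 0, 0.34]]
  grip_force: 5

```text
time_s: 12.95
ee_pos: [591.5, 215.4, 92.6]
ee_rot: [179.9, 14.4, 169.9]
force: [-1.0, 0.5, -0.3]
gripper_width: 30.2
gripper_force: 0.0
```

```bash
python3 chk.py w10.png
```

```text
12.95 tcp [-2.38 -6.31 -0.26] [179.94  14.38 169.94] F [-1.02  0.47 -0.3 ] [0.09 0.04 0.03] 30.17149212539825
held top 44.2596426340677 xmin -65.61247563243259
 held y -62 -28.388612497408317 14.949349675901075
 held y -58 -28.388612497408317 15.156759136657415
 held y -25 -28.052804078002925 15.489100683284963
 nb -62 -26.766552360661777 14.917491748767937
 nb -58 -28.35341417010745 14.917491748767937
 nb -50 -25.12873448797131 10.004928799888276
 nb -40 -25.006508008541147 10.091757218256838
 nb -25 -28.408536290212343 15.614711652022644
B -67.18914206502122 -69.99879617745285 -34.00580375043587 44.51672118308227
D -66.762837346856 20.00531709152388 59.99272943955775 44.43018573116207
```

Released, and it stayed put. I'll retreat along the normal, keeping the opening narrow until the fingers are clear.

Call:
send_rows:
  targets:
    - [[0, 0, 0, -0.006, 0.0011, 0.0242, 0.34], [0, 0, 0, -0.0122, 0.0022, 0.0484, 0.34], [0, 0, 0, -0.0244, 0.0043, 0.0969, 0.34], [0, 0, 0, -0.0244, 0.0043, 0.0969, 0.34], [0, 0, 0, -0.0244, 0.0043, 0.0969, 0.34], [0, 0, 0, -0.0244, 0.0043, 0.0969, 0.34], [0, 0, 0, -0.0244, 0.0043, 0.0969, 0.34], [0, 0, 0, -0.0244, 0.0043, 0.0969, 0.34], [0, 0, 0, 0, 0, 0, 0.34], [0, 0, 0, 0, 0, 0, 0.34]]

```text
time_s: 14.0
ee_pos: [558.2, 221.2, 223.8]
ee_rot: [179.9, 14.4, 169.9]
force: [-0.1, -0.2, 0.5]
gripper_width: 29.9
gripper_force: 0.0
```

```bash
python3 - <<'E'
from h import *
np.set_printoptions(precision=2,suppress=True)
s=env.state(); print(s["time_s"],s["ee_pos"])
Rp=(Ro.from_euler('z',-10.1,degrees=True)*Ro.from_euler('y',-.25)).as_matrix()
p,d,C=shot("wrist","w11.png"); X,u,v=pts(d,C); f=(X-[607,219,45.])@Rp
for n,a in(("B",-52.5),("T",-7.5),("D",37.5)):
    m=(abs(f[:,1]-a)<20)&(abs(f[:,2]-44)<6)&(abs(f[:,0])<80)
    A=np.c_[f[m][:,:2],np.ones(m.sum())]; print(n,f[m][:,0].min(),f[m][:,0].max(),np.linalg.lstsq(A,f[m][:,2],rcond=None)[0])
E
```

```text
14.0 [558.16 221.19 223.79]
B -66.9563399709404 61.65885456858345 [ 0.   -0.   44.36]
T -65.85011505520697 62.59260947780326 [ 0.    0.   44.35]
D -66.8596567712839 62.086545798191906 [ 0.    0.   44.32]
```

View pics/w11.png

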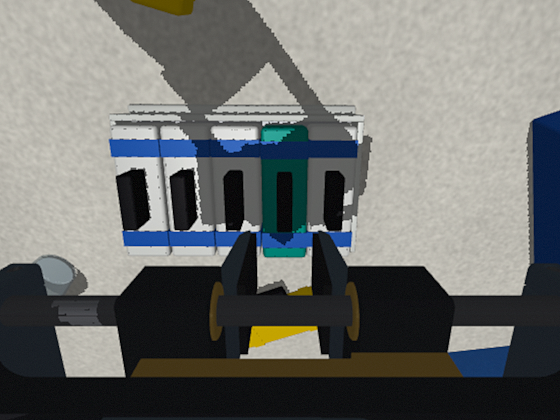

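The teal is level and flush with its neighbours. Before handing in, I'll take empty-hand torques here and level, to confirm the heavy-end reading against sensor bias.

```bash
python3 go.py 0 0 0 | tail -1
```

```text
turn units [-0.0002 -0.0001 -0.0006] shift units [ 0.1849  0.0012 -0.6467] normal [-0.2436  0.0434  0.9689] F [ 0.5289  0.2143 -0.3857] [0.1226 0.0305 0.0001]
```

Call:
send_rows:
  targets:
    - [[0.007, 0.04, 0, 0, 0, 0.1, 0.34], [0.007, 0.04, 0, 0, 0, 0.1, 0.34], [0.007, 0.04, 0, 0, 0, 0, 0.34], [0.007, 0.039, 0, 0, 0, 0, 0.34], [0, 0, 0, 0, 0, 0, 0.34], [0, 0, 0, 0, 0, 0, 0.34], [0, 0, 0, 0, 0, 0, 0.34]]

```text
time_s: 14.75
ee_pos: [557.6, 221.1, 262.6]
ee_rot: [-180.0, -0.2, 170.0]
force: [0.4, 0.3, 0.3]
gripper_width: 30.2
gripper_force: 0.0
```

```bash
python3 - <<'E'
from h import *
for i in range(3):
    s=env.state(); print(np.round(s["ee_rot"],1),np.round(s["force"],2),np.round(s["torque"],3)); optics.grab_frame("top")
E
```

```text
[-180.    -0.2  170. ] [0.4  0.32 0.31] [ 0.076 -0.108  0.01 ]
[-180.    -0.2  170. ] [ 0.67  0.27 -0.08] [ 0.063 -0.116 -0.014]
[180.   -0.2 170. ] [-0.38 -0.4   0.88] [ 0.088 -0.124 -0.034]
```

Empty level bias is −0.116 N m against −0.25 N m loaded. That is −0.13 N m net, so the heavy end points towards the robot and lies at the low end.

```bash
python3 -c "
from workcell import env
print(env.job_done())"
```

```text
the job is handed in; nothing more can be done
None
```

The teal cartridge is in the free place, heavy end low, flush and level with its neighbours, and the job is handed in after about 15 of the 51 s; the hand-in returned no verdict.

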